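# Shut and latch the scanner case

## Robot

A 6-joint arm with a two-finger parallel gripper is mounted at the origin on a cart in front of the work surface, level with it; the furniture and walls round the work are solid. World frame = base frame: x ahead of the robot, y to its left, z up, the work surface at z = 0. Lengths are in mm, angles in rad, forces in N, time in s.
With the tool pointing down it reaches from about 275 to 750 mm from the base axis. Payload 10.2 kg.
Tool frame: the origin (TCP) lies at the very end of the fingers, on their centre line; the grasp point (between the pads) lies 19 mm behind it; z points along the fingers, y is the line along which they close (so a half turn about z gives the same grasp; the last joint's range is limited). The gripper opens to 85 mm and grips with 20 to 120 N. Pads are 22 mm wide; open, the fingers measure 114 mm over their backs; the gripper's body (76 mm by 85 mm) begins 54 mm behind the grasp point. The pads swing forward as they close: fully open they stand 13 mm farther back than shut.
Start: joints at [1.053, 0.313, 1.498, -0, 1.331, -0.223], TCP at [152.551, 502.354, 231.294] pointing down, gripper open.
Joint ranges: [-2.94, 2.94], [-0.97, 2.17], [0.19, 2.56], [-1.23, 4.37], [0.02, 3.11], [-2.88, 2.88]. Speed limits (rad/s): [2.39, 2.39, 3.01, 3.14, 3.14, 3.14].

## Interface

Orientations are given as a unit quaternion [w, x, y, z].
In Python, from rig import * gives the robot as it stands. The module is installed in compiled form; this text tells all that it offers.
- The arm moves only by the shell command python3 -m crank 'ROWS' [FORCE]. ROWS is JSON, a list that holds one entry, the list of rows, each a list of 7 numbers: the shift along the tool's x, y, z in units of 25 mm (1.0 is 25 mm), then the turn, a rotation vector about the tool's x, y, z in units of 8 degrees (1.0 is 8 degrees), then the finger opening in mm, from 0 to 85.4. A call has exactly 8 rows; each row shifts and turns the commanded pose from where the row before left it, along the tool's axes as they then stand; what a row does not reach is not made up. A row lasts 1/10 s, in which the tool goes at most 50 mm and 8.59 degrees, less where a joint would pass 70% of its speed; a pose out of reach is approached as far as the arm can. A call is refused whole if a number of a shift passes 1 or a number of a turn 1, either way. A call with a gripper value outside its range is refused whole. The fingers move at their own pace and stop on an object; FORCE is the grip in N (left out, the last holds). Time passes only in rows, so rows that do not move let the fingers close, or fill a call up. It gives the time, the measured TCP pose, the force, the opening and the grip force at its end, in the units of the state.
- sense(): the state, without advancing time (a new reading comes with each control period).
- capture(name): name is "scene" or "side" or "wrist"; returns the picture (400x640x3 uint8, blue, green, red); there is no depth.
- camera_model(name): a dict with "fx", "fy", "cx", "cy" (pixels), "world_from_camera" (4x4, takes a point from camera to world coordinates); the wrist camera has in their place "T_tool_cam" (4x4, takes a point from camera to tool coordinates, whose origin is the TCP and whose axes are the flange's). Camera axes: x right, y up, looking along -z (the intrinsics and any distortion apply to the point x, -y, -z); pixel columns grow to the right and rows downward; lengths in mm; the calibration is good to about 2 mm. A picture is of the moment at which its call begins: read the wrist's pose just before it. camera_model takes no time and is no camera call.
- finish_job(): hands the job in; it is judged then, once.
The state is a dict: "time_s": time; "joints": joint angles; "dq": joint speeds; "tau": joint torques, N m; "eef_pos": TCP position; "ee_rot": TCP orientation; "force": force on the tool from outside, world axes, zero at the start; "wrist_torque": the same for the moment, N m; "grip_width": opening from 0.0 (shut) to 1.0 (fully open); "grip_force": force on a finger pad.
Only numpy, scipy, OpenCV 4.12 (cv2) and the standard library are available. Lean on these libraries where they do the work, as an engineer would, in place of code of your own. Each camera call takes 0.05 s, during which the arm holds its last target. There are 200 camera calls.

## Task

Put the shop's barcode scanner away for the night: fold down the lid of its dark blue case, swing the wire loop of the toggle latch up to the keeper hook on the front of the lid, raise the lever far enough for the loop to pass over the hook and drop in behind it, and then press the latch lever down flat against the front of the case so that it draws the lid tight onto its rubber seal and stays shut by itself. Leave the other things on the counter where they lie.

Things in the scene. Friction and masses are not known exactly. Their poses are not given: they have to be found in the camera images.
- case: dark blue plastic case, 150 deep (its x) x 190 wide (y) x 125 mm high, lid shut. Origin: centre of its underside; x to its back, y to its left, z up. Stands firm, does not slide when pushed. Lid hinged at the back edge; steel toggle latch in the middle of the front face (x = -75 mm). Scanner and charger lie in foam inside, below the rim, and need no handling
- lid (a joint): lid angle, rad: 0 = fully shut, seal compressed; grows as it opens. Stiff hinge: stays at any angle, closes with 2 to 4 N on its front edge. Shut but not latched, the springy seal holds it about 0.035 open (5 mm at the front); the last 5 mm need up to 25 N at the front edge and it springs back when let go
- lid_hinge (a point): point on the lid's hinge axis (along the case's y), at x = 75, y = 0, z = 97 mm of the case; its axes turn with the lid and equal the case's at lid angle 0
- lid_edge (a point): on the lid's flat outer top, mid width, 12 mm behind the front edge: x = -138, z = +28 mm from lid_hinge in the lid's axes. The place to push the lid shut
- keeper (a point): where the loop's bar (centre) seats in the steel keeper on the lid's front: x = -157.1, z = 7.3 mm from lid_hinge in the lid's axes, 7 mm in front of the lid's face. Keeper 30 mm wide (y): a shelf 3 mm below this point, and in front a lip. The slot between lip and lid face is 12.5 mm, open at top and ends; the plain lid face goes on up to 18 mm above this point
- keeper_lip (a point): middle of the top edge of the keeper's upright lip: 7 mm in front of point keeper and 5 mm higher; the lip is 3.5 mm thick, 30 mm wide. The bar must come over it from the front and drop behind it, between lip and lid face
- lever (a joint): latch lever angle, rad: 0 = flat on the case front, pointing down (latched); pi/2 = level, straight out; stop at 2.45. Starts 1.45 to 1.75: there the loop is too low to pass over the keeper's lip, from 2.05 up it clears. Stays at any angle (1 to 1.5 N at its tip moves it). With the loop hooked, from 1.3 to 0.2 it draws the lid down, up to 8 N at the tip, then goes over centre and holds
- lever_pivot (a point): on the lever's hinge axis (along the case's y), at x = -85, y = 0, z = 66 mm of the case
- lever_tip (a point): near the lever's free end on its outer side: 52 mm from lever_pivot along the lever and 5 mm off that line. The lever is a steel plate 30 mm wide, 4 mm thick, 56 mm long from the pivot; its outer side (up when level, away from the case when latched) has a red panel and lies 5 mm off the pivot's line
- loop (a joint): angle of the wire loop on the lever, rad: 3.0 = lying along the lever, its rest stop; falls as it swings up toward the lid, 0 when latched. The loop's elevation above straight-out (case -x) is lever - loop + pi/2: some 0.1 past upright leaning on the lip's front, 0.4 leaning on the lid's face behind the lip. Swings freely by its weight (40 g)
- loop_bar (a point): centre of the loop's cross bar, 52 mm from loop_hinge. Loop of bright 6 mm steel wire, 45 mm wide between wire centres (case's y), so it passes outside lever and keeper. At rest the bar lies 10 mm beyond the lever's end, free to be pushed from below and in front with closed fingers tilted forward (tips toward the case)
- loop_hinge (a point): the loop's hinge axis (along the case's y) on the lever: 14 mm from lever_pivot, 12 degrees from the lever's line, on the side away from the red panel
- stapler: red and black desk stapler, 150x40x45 mm, bystander; origin under its centre
- tape_measure: yellow round tape measure, 58x69x22 mm, bystander; origin under its centre
- ink_pad: blue ink pad, 64x92x16 mm, bystander; origin under its centre
- stamp: hand stamp with a red handle, 24x44x70 mm, bystander; origin under its centre
- mouse: black computer mouse, 110x62x37 mm, bystander; origin under its centre
- marker_black: black and white marker pen, 17x135x16 mm, bystander; origin under its centre
- calculator: grey desk calculator, 168x108x22 mm, bystander; origin under its centre
- phone: black phone lying face up, 158x74x8 mm, bystander; origin under its centre

How it is judged:
By the outcome, as a careful person would: the job done as asked, in the order asked, and still so for the second after the job is handed in, with the robot touching nothing.
It also fails if it takes over 67 s, if anything falls off the work surface, if the arm or the gripper's body presses on something with over 40 N, if the wrist force passes 120 N, or if a joint passes its speed limit or range.

## Working session

There is one attempt and no reset: what is moved stays moved. The work goes in short steps, Python scripts to look and compute and a shell command to move; the robot and the scene stay as the last step left them, time stands still between calls to the robot, and variables do not carry over. Pictures are saved under pics/ and viewed, at most 10 in all, crops included, and the job is handed in when it is done.

```bash
mkdir -p pics
python3 - <<'E'
from rig import *
import cv2,numpy as np
np.set_printoptions(precision=4,suppress=True)
s=sense();print(s['eef_pos'],s['ee_rot'],s['time_s'])
a=capture("scene");b=capture("side")
cv2.imwrite('pics/scene.png',a);cv2.imwrite('pics/side.png',b)
for n in("scene","side","wrist"):print(n,camera_model(n))
E
```

```text
[152.4042 502.1265 230.7391] [-0.0002  0.1469  0.9892 -0.0006] 0.0
scene {'fx': 463.099062197783, 'fy': 463.099062197783, 'cx': 316.424097003705, 'cy': 197.5553783226832, 'world_from_camera': array([[  -0.9985,   -0.0476,    0.0275,  591.5221],
       [   0.0485,   -0.5291,    0.8471, 1182.5132],
       [  -0.0258,    0.8472,    0.5306,  855.4116],
       [   0.    ,    0.    ,    0.    ,    1.    ]])}
side {'fx': 422.7413309587355, 'fy': 422.7413309587355, 'cx': 312.23308326553365, 'cy': 198.59433092523676, 'world_from_camera': array([[  -0.9918,    0.0316,   -0.1237,  426.9745],
       [  -0.126 ,   -0.3989,    0.9083, 1190.3241],
       [  -0.0206,    0.9164,    0.3997,  638.7082],
       [   0.    ,    0.    ,    0.    ,    1.    ]])}
wrist {'fx': 327.7332460050621, 'fy': 327.7332460050621, 'cx': 319.6951824139688, 'cy': 204.11408963686222, 'T_tool_cam': array([[  -0.0004,    0.9556,    0.2947,   74.8999],
       [   1.    ,    0.0006,   -0.0005,    0.3884],
       [  -0.0007,    0.2947,   -0.9556, -141.8766],
       [   0.    ,    0.    ,    0.    ,    1.    ]])}
```

View pics/scene.png

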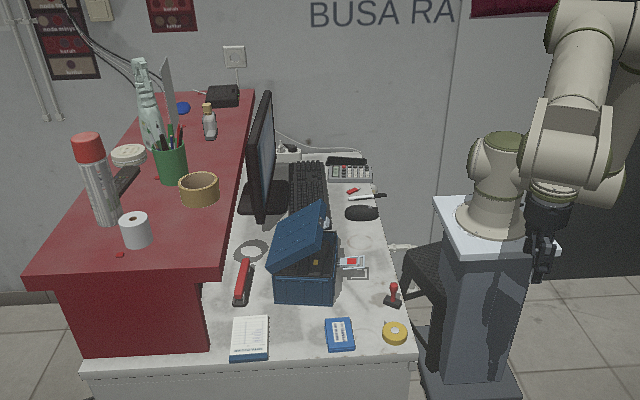

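View pics/side.png

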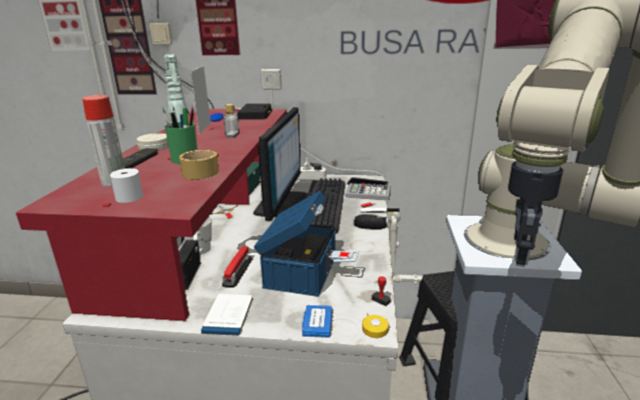

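The scene picture shows the open case around (305,265), its lid leaning back over the left side. The latch points toward the robot, with its red panel at (353,263). I'll zoom in on both views.

Run:
```python
import cv2,numpy as np
a=cv2.imread('pics/scene.png')[195:310,255:385];b=cv2.imread('pics/side.png')[185:300,245:375]
f=lambda i:cv2.resize(i,None,fx=3,fy=5,interpolation=cv2.INTER_CUBIC)
f=lambda i:cv2.resize(i,None,fx=5,fy=5,interpolation=cv2.INTER_CUBIC)
cv2.imwrite('pics/za.png',f(a));cv2.imwrite('pics/zb.png',f(b))
```

```text
(no output)
```

View pics/za.png

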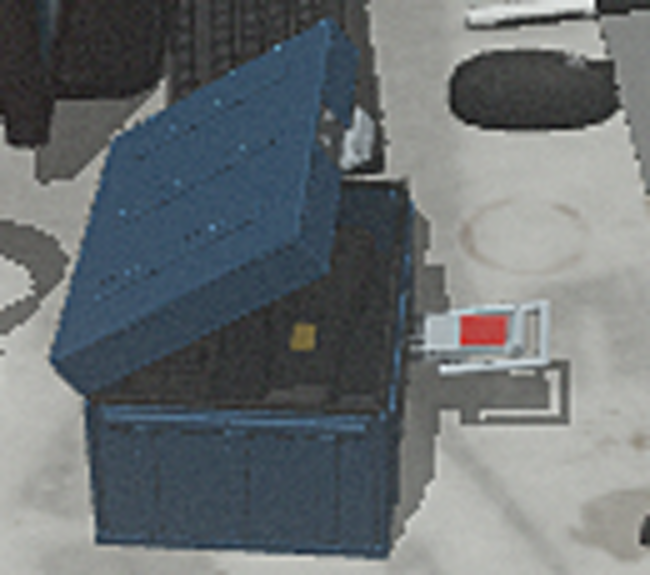

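View pics/zb.png

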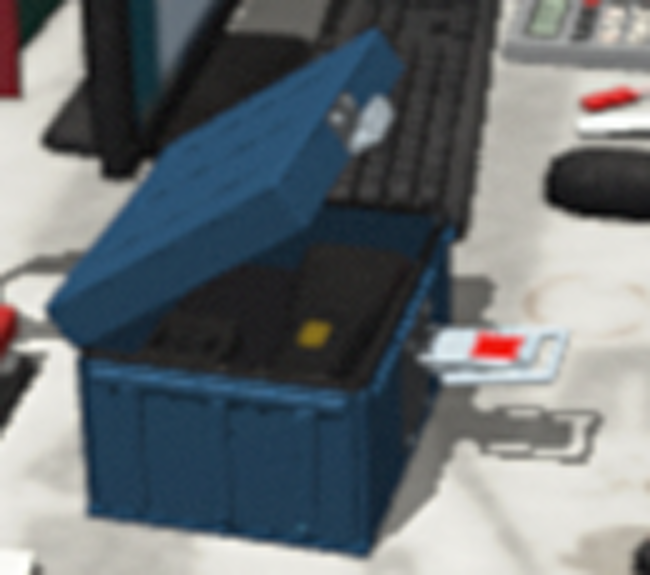

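Scene zoom (pixel = 255+u/5, 195+v/5): base corners at (97,543) and (388,557), red panel at about (484,331), loop bar from (545,303) to (545,362). The side zoom shows the same with base corners at (90,515) and (365,555), and the loop bar from (563,330) to (555,380). The lid is about 0.7 rad open.

```bash
cat > h.py <<'E'
from rig import *
import cv2,numpy as np
np.set_printoptions(precision=1,suppress=True)
def ray(n,p,T=None):
    m=camera_model(n);W=m['world_from_camera'] if T is None else T@m['T_tool_cam']
    d=W[:3,:3]@np.array([(p[0]-m['cx'])/m['fx'],-(p[1]-m['cy'])/m['fy'],-1]);return W[:3,3],d/np.linalg.norm(d)
def plane(n,p,z,T=None):
    o,d=ray(n,p,T);return o+d*(z-o[2])/d[2]
def tri(rs):
    A=sum(np.eye(3)-np.outer(d,d) for o,d in rs);b=sum((np.eye(3)-np.outer(d,d))@o for o,d in rs)
    x=np.linalg.solve(A,b);return x,[round(float(np.linalg.norm(np.cross(x-o,d))),1) for o,d in rs]
def proj(n,P,T=None):
    m=camera_model(n);W=m['world_from_camera'] if T is None else T@m['T_tool_cam']
    c=np.linalg.inv(W)@np.append(P,1);return np.array([m['cx']-m['fx']*c[0]/c[2],m['cy']+m['fy']*c[1]/c[2]])
E
python3 - <<'E'
from h import *
S=lambda u,v:('scene',(255+u/5-.4,195+v/5-.4));D=lambda u,v:('side',(245+u/5-.4,185+v/5-.4))
for n,s,d in [('BL',(97,543),(90,515)),('FL',(388,557),(365,555))]:
    print(n,plane(*S(*s),0),plane(*D(*d),0),tri([ray(*S(*s)),ray(*D(*d))]))
for n,s,d in [('rimFR',(405,180),(452,222)),('rimFL',(392,405),(350,400)),('red1',(460,317),(480,335)),('red2',(505,316),(524,335)),('red3',(508,345),(514,363)),('red4',(461,345),(472,360)),('bar r',(545,305),(563,332)),('bar l',(545,361),(556,378)),('lid FR top',(327,20),(375,30)),('lid FL top',(295,243),(275,193)),('lidFLbot',(330,270),(310,235)),('lidFRbot',(356,50),(402,65))]:
    print(n,tri([ray(*S(*s)),ray(*D(*d))]))
E
```

```text
BL [680.3 316.   -0. ] [679.6 314.3   0. ] (array([679.8, 315.7,   0.4]), [0.7, 0.7])
FL [532.5 336.9   0. ] [535.6 333.8   0. ] (array([533.6, 348. ,  10.9]), [0.4, 0.4])
rimFR (array([507.2, 127.7,  80.4]), [1.6, 1.6])
rimFL (array([534.8, 346.1, 103.2]), [6.6, 6.6])
red1 (array([485.8, 235.5,  70. ]), [0.4, 0.4])
red2 (array([462.8, 243. ,  75.6]), [0.6, 0.6])
red3 (array([465.4, 266.9,  74.5]), [1.2, 1.2])
red4 (array([488. , 256.6,  68.1]), [0.4, 0.4])
bar r (array([442. , 238.1,  76.5]), [0.7, 0.7])
bar l (array([445.4, 272.1,  68.7]), [0.7, 0.7])
lid FR top (array([548.5, 149.1, 204.5]), [0.2, 0.2])
lid FL top (array([574. , 332.4, 198.7]), [0.5, 0.5])
lidFLbot (array([558.7, 323.5, 173.7]), [1.7, 1.7])
lidFRbot (array([533.7, 150.1, 185.2]), [0.1, 0.1])
```

```bash
python3 -m crank '[[[-0.95,-0.45,0,0,0,0,0],[-0.95,-0.45,0,0,0,0,0],[-0.95,-0.45,0,0,0,0,0],[-0.95,-0.45,0,0,0,0,0],[-0.95,-0.45,0,0,0,0,0],[-0.95,-0.45,0,0,0,0,0],[-0.95,-0.45,0,0,0,0,0],[-0.95,-0.45,0,0,0,0,0]]]' 20
python3 -m crank '[[[-0.95,-0.45,0,0,0,0,0],[-0.95,-0.45,0,0,0,0,0],[-0.95,-0.45,0,0,0,0,0],[-0.95,-0.45,0,0,0,0,0],[-0.95,-0.45,0,0,0,0,0],[-0.95,-0.45,0,0,0,0,0],[0,0,0,0,0,-1,0],[0,0,0,0,0,-0.15,0]]]'
cat >> h.py <<'E'
from scipy.spatial.transform import Rotation as R
def toolT():
    s=sense();q=s['ee_rot'];T=np.eye(4);T[:3,:3]=R.from_quat([q[1],q[2],q[3],q[0]]).as_matrix();T[:3,3]=s['eef_pos'];return T
E
python3 - <<'E'
from h import *
T=toolT();print(T);np.save('T1',T);a=capture('wrist');cv2.imwrite('pics/w1.png',a)
E
```

```text
time_s: 0.9
eef_pos: [308.8, 360.1, 231.1]
ee_rot: [-0.0, 0.147, 0.989, -0.0]
force: [0.7, 0.2, 0.5]
grip_width: 0.002
grip_force: 0.0
time_s: 1.7
eef_pos: [425.1, 254.6, 230.9]
ee_rot: [-0.0, 0.066, 0.998, -0.0]
force: [-0.3, 0.4, 0.0]
grip_width: 0.0
grip_force: 0.0
[[ -1.    0.1  -0.  425.1]
 [  0.1   1.   -0.  254.6]
 [  0.   -0.   -1.  230.9]
 [  0.    0.    0.    1. ]]
```

View pics/w1.png

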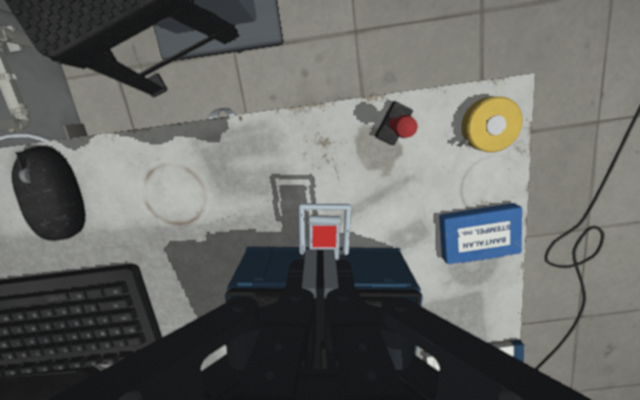

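Wrist picture 1: latch in view with the red panel at (323,238) and the loop bar along row ~208 from col 301 to 351. The closed fingertips are at (320,255), and the blue lid/case band covers rows 247–300.

Run:
```python
from h import *
T=np.load('T1.npy')
def red(f,box):
    a=cv2.imread(f)[box[1]:box[3],box[0]:box[2]].astype(int);m=(a[...,2]>130)&(a[...,1]<90)&(a[...,0]<90)
    v,u=np.nonzero(m);return (u.mean()+box[0],v.mean()+box[1]),len(u)
r=[red('pics/scene.png',(335,250,375,275)),red('pics/side.png',(330,245,360,265)),red('pics/w1.png',(300,215,345,258))];print(r)
rs=[ray('scene',r[0][0]),ray('side',r[1][0]),ray('wrist',r[2][0],T)]
P,e=tri(rs);print('red',P,e)
S=lambda u,v:ray('scene',(255+u/5-.4,195+v/5-.4));D=lambda u,v:ray('side',(245+u/5-.4,185+v/5-.4))
for s,d,w in [((545,305),(563,332),(303.5,208)),((545,361),(556,378),(349,208))]: print('bar',tri([S(*s),D(*d),ray('wrist',w,T)]), tri([S(*s),ray('wrist',w,T)]))
c,s=np.cos(-.135),np.sin(-.135)
print('loc red',np.array([[c,s],[-s,c]])@(P[:2]-[594,231]))
a=cv2.imread('pics/w1.png');
for y in (200,204,208,212,216):print(y,a[y,294:360,1])
```

```text
[((np.float64(350.84), np.float64(260.7)), 50), ((np.float64(343.65384615384613), np.float64(253.84615384615384)), 26), ((np.float64(323.90775681341717), np.float64(235.92872117400418)), 477)]
red [476.3 252.2  73.7] [0.5, 0.5, 0.9]
bar (array([442.4, 237.4,  76.2]), [1.0, 0.6, 0.9]) (array([442.2, 237.5,  77.1]), [0.8, 0.8])
bar (array([447. , 280.3,  75.2]), [0.2, 2.4, 2.3]) (array([448.2, 280.3,  75.8]), [1.0, 1.0])
loc red [-119.5    5.2]
200 [ 93  93  93  94  94  95  98  98  99  98  97  99 124 162 181 178 155 124
 104  99 101 123 162 180 184 184 184 185 187 187 186 185 184 182 181 181
 181 182 183 182 182 183 184 183 182 181 183 183 186 187 185 184 184 183
 184 183 180 178 178 177 178 176 175 174 174 173]
204 [ 94  94  94  92  93 104 119 129 134 133 132 131 132 135 135 135 134 131
 128 128 127 131 136 140 139 141 140 139 139 138 138 138 137 137 136 136
 135 136 136 137 137 136 134 134 134 134 134 135 135 137 138 138 137 137
 143 151 160 166 169 167 167 165 163 160 158 157]
208 [ 91  90  90  89 104 137 166 183 185 181 176 176 178 178 178 177 179 177
 174 173 174 174 174 178 179 180 180 179 178 178 178 177 178 178 179 178
 179 179 179 180 179 179 180 179 180 180 180 180 180 180 179 179 180 184
 189 188 177 163 154 152 154 157 158 158 158 158]
212 [ 89  90  89  90 104 135 163 181 188 174 135 102  93  99 124 157 175 167
 135 105  98  97 103 129 161 178 183 185 183 180 176 174 173 172 174 173
 173 173 172 173 172 171 172 173 174 174 170 167 164 153 131 125 146 171
 187 184 167 154 152 153 156 160 163 164 166 165]
216 [ 87  86  86  85 100 131 154 165 178 170 135 100  87  88  98 118 128 126
 123 121 121 120 119 119 122 123 123 121 121 121 121 120 119 119 120 122
 123 122 121 121 121 119 118 118 119 129 142 150 153 146 127 127 152 175
 188 182 163 158 163 170 173 174 175 177 176 174]
```

```bash
python3 -m crank '[[[-0.98,0,0,0,0,0,0],[-0.98,0,0,0,0,0,0],[-0.98,0,0,0,0,0,0],[-0.98,0,0,0,0,0,0],[-0.98,0,0,0,0,0,0],[-0.98,0,0,0,0,0,0],[0,0.2,0,0,0,0,0],[0,0,0,0,0,0,0]]]'
python3 -m crank '[[[0.12,0,0.96,0,0,0,0],[0.12,0,0.52,0,0,0,0],[0.24,0,0.48,0,0,0,0],[0.24,0,0.48,0,0,0,0],[0.2,0,0.48,0,0,0,0],[0.2,0,0.44,0,0,0,0],[0.16,0,0.4,0,0,0,0],[0.08,0,0.24,0,0,0,0]]]'
python3 -c "
from h import *
cv2.imwrite('pics/s2.png',capture('scene'))"
```

```text
time_s: 2.55
eef_pos: [570.8, 241.2, 230.8]
ee_rot: [-0.001, 0.068, 0.998, -0.0]
force: [0.0, 0.5, -0.2]
grip_width: -0.002
grip_force: 0.0
time_s: 3.35
eef_pos: [536.8, 245.1, 130.6]
ee_rot: [-0.0, 0.067, 0.998, -0.0]
force: [0.1, 0.4, -0.3]
grip_width: 0.002
grip_force: 0.0
```

```bash
python3 -m crank '[[[0,0,0.06,0,0,0,0],[0,0,0.06,0,0,0,0],[0,0,0,0,0,0,0],[0,0,0,0,0,0,0],[0,0,0,0,0,0,0],[0,0,0,0,0,0,0],[0,0,0,0,0,0,0],[0,0,0,0,0,0,0]]]'
python3 - <<'E'
from h import *
b=cv2.imread('pics/s2.png')[205:305,255:385];a=capture('side')[185:285,245:375]
f=lambda i:cv2.resize(i,None,fx=3,fy=3,interpolation=cv2.INTER_CUBIC)
cv2.imwrite('pics/m2.png',np.hstack([f(b),f(a)]))
E
```

```text
time_s: 4.2
eef_pos: [537.7, 245.0, 128.9]
ee_rot: [0.0, 0.067, 0.998, 0.0]
force: [-3.3, 0.2, 5.5]
grip_width: -0.001
grip_force: 2.8
```

View pics/m2.png

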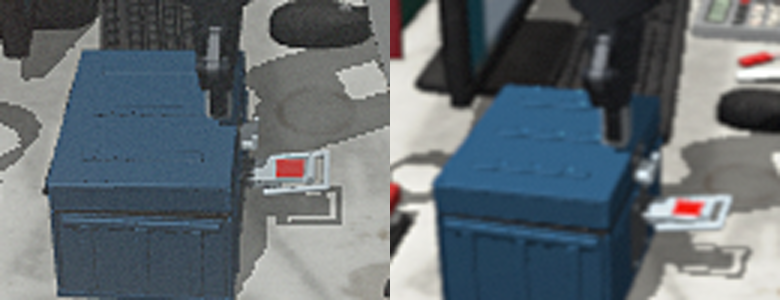

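The picture shows the lid shut with the fingertip on its front edge, and the latch undisturbed with its panel at about (290,168) in the left half. Now I retreat and tilt the tool.

```bash
python3 -m crank '[[[0,0,-1,0,0,0,0],[0,0,-1,0,0,0,0],[0.96,0,0,0,0,0,0],[0.96,0,0,0,0,0,0],[0.96,0,0,0,0,0,0],[0.96,0,0,0,0,0,0],[0.96,0,0,0,0,0,0],[0,0,0,0,0,0,0]]]'
python3 -m crank '[[[0,0,0,0,-1,0,0],[0,0,0,0,-1,0,0],[0,0,0,0,-1,0,0],[0,0,0,0,-1,0,0],[0,0,0,0,-1,0,0],[0,0,0,0,-0.62,0,0],[0,0,0,0,0,0,0],[0,0,0,0,0,0,0]]]'
cat >> h.py <<'E'
O=np.array([593.5,237.5]);YAW=-.13
def loc(P):
    c,s=np.cos(YAW),np.sin(YAW);d=np.asarray(P)[:2]-O;return np.array([c*d[0]+s*d[1],-s*d[0]+c*d[1],P[2]])
E
python3 - <<'E'
from h import *
T=toolT();np.save('T2',T);print(loc(T[:3,3]));print(T[:3,:3].round(3),sense()['joints'])
cv2.imwrite('pics/w2.png',capture('wrist'))
E
```

```text
time_s: 5.05
eef_pos: [417.0, 261.3, 178.6]
ee_rot: [0.0, 0.066, 0.998, 0.0]
force: [0.2, -0.2, 0.2]
grip_width: 0.0
grip_force: 0.0
time_s: 5.85
eef_pos: [420.0, 258.8, 178.2]
ee_rot: [0.356, 0.065, 0.932, -0.029]
force: [0.6, 1.1, 0.1]
grip_width: -0.001
grip_force: 0.0
[-174.8   -1.4  178.2]
[[-0.7  0.1  0.7]
 [ 0.1  1.  -0.1]
 [-0.7 -0.  -0.7]] [ 0.5  0.1  2.1 -1.   0.5 -0.1]
```

View pics/w2.png

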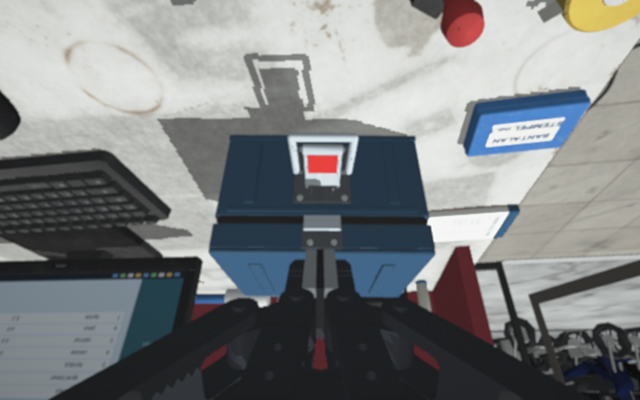

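Wrist picture 2, seen from the front and inverted: the case base edge lies on row ~135 (cols 227–415) and the rim on row ~218. The red panel is at (322,163), the keeper at (322,232), and the loop bar's outer corners near (290,137) and (356,137).

Run:
```python
from h import *
T=np.load('T2.npy');a=cv2.imread('pics/w2.png')
for p in [(227,135.5),(415,136)]: P=plane('wrist',p,0,T);print('base',P,loc(P))
c,s=np.cos(YAW),np.sin(YAW)
W=lambda x,y,z:np.array([O[0]+c*x-s*y,O[1]+s*x+c*y,z])
h=cv2.cvtColor(a,cv2.COLOR_BGR2HSV)
m=(a[...,2].astype(int)>130)&(a[...,1]<90)&(a[...,0]<90);m[:140]=0;m[200:]=0;m[:,:290]=0;m[:,360:]=0
v,u=np.nonzero(m);print('red',u.mean(),v.mean(),u.min(),u.max(),v.min(),v.max())
for n,P in [('lip',(-88.6,0,115)),('keeper',(-81.7,0,109.8)),('bar',(-149.6,0,75.5)),('barR',(-149.6,-22.5,75.5)),('barL',(-149.6,22.5,75.5)),('tip',(-137,0,75)),('baseR',(-75,-95,0)),('baseL',(-75,95,0)),('lidtopL',(-75,95,125+5)),('lidtopR',(-75,-95,130))]:print(n,proj('wrist',W(*P),T))
print(a[120:180:1,322,1]); print(a[150,280:365,1])
```

```text
base [507.2 149.2   0. ] [-74.1 -98.8   0. ]
base [534.  340.3   0. ] [-72.4  94.2   0. ]
red 322.1587301587302 163.3968253968254 308 336 156 171
lip [322.9 229.6]
keeper [322.9 227.7]
bar [322.6 140.9]
barR [290.9 141.1]
barL [354.4 140.8]
tip [322.7 152. ]
baseR [230.5 134.9]
baseL [416.4 134.2]
lidtopL [439.6 253.6]
lidtopR [207.3 253.4]
[114 116 117 118 121 122 123 126 127 128 127 125 118 112 120 145 179 208
 223 229 229 197 122  73  91 114 135 159 185 203 216 221 226 226 201 139
  83  64  67  67  67  67  68  68  68  68  68  67  68  67  66  72 118 183
 224 228 227 226 226 227]
[ 53  54  53  53  55  53  52  52  71 121 174 211 222 221 221 209 181 132
  85  87 106 122 158 200 219 220 219 219 218 218 218 218 217 218 218 217
 217 217 217 217 217 216 216 216 216 215 215 215 214 213 213 213 211 210
 209 209 209 209 207 207 206 200 179 145 116  91  68  77 113 154 186 212
 226 234 234 215 147  80  52  51  54  55  53  54  55]
```

```bash
python3 -m crank '[[[0.86,0.04,0.81,0,0,0,0],[0.86,0,0.81,0,0,0,0],[0.86,0,0.81,0,0,0,0],[0.86,0,0.81,0,0,0,0],[-0.06,0,0.96,0,0,0,0],[0,0,0,0,0,0,0],[0,0,0,0,0,0,0],[0,0,0,0,0,0,0]]]'
python3 - <<'E'
from h import *
s=sense();print(loc(s['eef_pos']),s['joints'].round(2) if hasattr(s['joints'],'round') else s['joints'],toolT()[:3,2].round(3))
E
```

```text
time_s: 6.7
eef_pos: [429.8, 272.0, 80.6]
ee_rot: [0.329, 0.069, 0.941, -0.035]
force: [-0.1, -0.8, 0.3]
grip_width: 0.0
grip_force: 0.0
[-166.8   13.    80.6] [ 0.5  0.4  2.1 -1.2  0.5  0.2] [ 0.6 -0.1 -0.8]
```

```bash
cat >> h.py <<'E'
def W(x,y,z):
    c,s=np.cos(YAW),np.sin(YAW);return np.array([O[0]+c*x-s*y,O[1]+s*x+c*y,z])
def Rt(t,head=YAW):  # t deg tilt forward, heading rad
    return R.from_euler('z',head).as_matrix()@R.from_euler('y',-t,degrees=True).as_matrix()@np.diag([-1.,1,-1])
def plan(p,t=None,head=YAW):
    T=toolT();d=T[:3,:3].T@(W(*p)-T[:3,3])/25
    r=R.from_matrix(T[:3,:3].T@Rt(t,head)).as_rotvec(degrees=True)/8 if t is not None else np.zeros(3)
    print('shift(u,in present tool axes)',d.round(2),'turn',r.round(2))
def show():
    s=sense();T=toolT();z=T[:3,2];print('loc',loc(s['eef_pos']),'tilt',np.degrees(np.arctan2(np.hypot(z[0],z[1]),-z[2])).round(1),'head',round(float(np.arctan2(z[1],z[0])),3),'j',np.round(s['joints'],2),'F',np.round(s['force'],1))
E
python3 - <<'E'
from h import *
show();plan((-178,-0.5,80),25)
E
```

```text
loc [-166.8   13.    80.6] tilt 38.6 head -0.18 j [ 0.5  0.4  2.1 -1.2  0.5  0.2] F [-0.1 -0.8  0.3]
shift(u,in present tool axes) [ 0.4 -0.6 -0.2] turn [-0.2  1.7 -0.1]
```

```bash
sed -i 's/precision=1/precision=2/' h.py; python3 -m crank '[[[0.2,-0.3,-0.1,-0.1,0.85,-0.05,0],[0.2,-0.3,-0.1,-0.1,0.85,-0.05,0],[0,0,0,0,0,0,0],[0,0,0,0,0,0,0],[0,0,0,0,0,0,0],[0,0,0,0,0,0,0],[0,0,0,0,0,0,0],[0,0,0,0,0,0,0]]]'
python3 - <<'E'
from h import *
show();plan((-178,-0.5,60),25);plan((-165,-0.5,44),25)
E
```

```text
time_s: 7.5
eef_pos: [421.9, 261.1, 77.8]
ee_rot: [0.264, 0.068, 0.962, -0.032]
force: [0.2, -1.1, -0.4]
grip_width: 0.003
grip_force: 0.0
loc [-173.21    1.16   77.85] tilt 30.9 head -0.192 j [ 0.49  0.35  2.04 -0.83  0.45 -0.24] F [ 0.2 -1.1 -0.4]
shift(u,in present tool axes) [ 0.53 -0.05  0.52] turn [-0.23  0.73 -0.02]
shift(u,in present tool axes) [ 0.41 -0.02  1.33] turn [-0.23  0.73 -0.02]
```

```bash
python3 -m crank '[[[0.3,0,0.3,-0.12,0.36,0,0],[0.3,0,0.3,-0.12,0.36,0,0],[0,0,0,0,0,0,0],[0,0,0,0,0,0,0],[0,0,0,0,0,0,0],[0,0,0,0,0,0,0],[0,0,0,0,0,0,0],[0,0,0,0,0,0,0]]]'
python3 - <<'E'
from h import *
show();plan((-162,-0.5,55),25)
E
```

```text
time_s: 8.3
eef_pos: [416.3, 261.5, 57.6]
ee_rot: [0.217, 0.065, 0.974, -0.013]
force: [-0.2, -0.8, -1.0]
grip_width: -0.003
grip_force: 0.0
loc [-178.85    0.83   57.65] tilt 25.1 head -0.126 j [ 0.44  0.37  2.04 -0.59  0.42 -0.49] F [-0.2 -0.8 -1. ]
shift(u,in present tool axes) [-0.57 -0.05  0.38] turn [ 0.01  0.01 -0.02]
```

```bash
python3 -m crank '[[[-0.57,-0.05,0.38,0,0,0,0],[0,0,0,0,0,0,0],[-0.2,0,-0.38,0,0,0,0],[-0.22,0,-0.22,0,0,0,0],[-0.22,0,-0.22,0,0,0,0],[-0.27,0,-0.15,0,0,0,0],[-0.28,0,-0.14,0,0,0,0],[0,0,0,0,0,0,0]]]'
python3 - <<'E'
from h import *
show();T=toolT();np.save('T3',T);a=capture('wrist');b=capture('scene');c=capture('side')
f=lambda i:cv2.resize(i,(260,260),interpolation=cv2.INTER_CUBIC)
cv2.imwrite('pics/w3.png',a);g=np.hstack([f(b[205:305,290:390]),f(c[185:285,280:380]),f(a[100:300,220:420])]);cv2.imwrite('pics/m3.png',g)
E
```

```text
time_s: 9.1
eef_pos: [449.0, 255.9, 93.7]
ee_rot: [0.217, 0.065, 0.974, -0.012]
force: [0.1, 0.7, -0.0]
grip_width: 0.001
grip_force: 0.0
loc [-145.71   -0.48   93.66] tilt 25.2 head -0.124 j [ 0.4   0.34  1.95 -0.45  0.51 -0.68] F [ 0.1  0.7 -0. ]
```

View pics/m3.png

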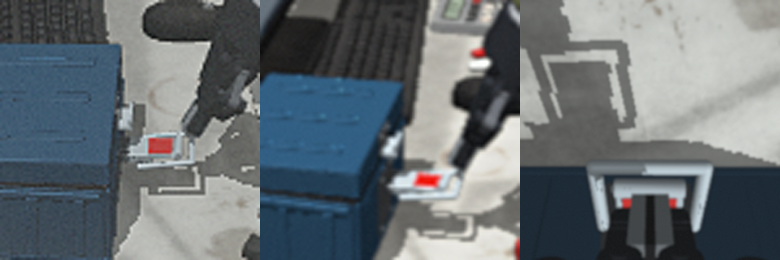

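The loop did not rise. The fingertip slipped up in front of the bar, which still lies beyond the lever. I go back below it and come in deeper with more tilt.

```bash
python3 -m crank '[[[0.62,0,-0.29,0,0,0,0],[0.62,0,-0.29,0,0,0,0],[0.36,0,0.76,0,0,0,0],[0.36,0,0.76,0,0,0,0],[0,0,0,0,-0.62,0,0],[0,0,0,0,0,0,0],[0,0,0,0,0,0,0],[0,0,0,0,0,0,0]]]'
python3 - <<'E'
from h import *
show();plan((-154,-0.5,52),30)
T=np.load('T3.npy');print('tip px',proj('wrist',T[:3,3],T));print('bar px',proj('wrist',W(-150,0,74.5),T))
a=cv2.imread('pics/w3.png')[225:330,250:390];cv2.imwrite('pics/w3c.png',cv2.resize(a,None,fx=5,fy=5,interpolation=cv2.INTER_CUBIC))
E
```

```text
time_s: 10.05
eef_pos: [414.5, 259.5, 51.1]
ee_rot: [0.246, 0.065, 0.967, -0.017]
force: [0.6, -0.3, -0.1]
grip_width: -0.003
grip_force: 0.0
loc [-180.31   -1.35   51.06] tilt 28.5 head -0.136 j [ 0.46  0.39  2.07 -0.82  0.38 -0.25] F [ 0.6 -0.3 -0.1]
shift(u,in present tool axes) [-0.94  0.04  0.47] turn [-0.02 -0.19 -0.03]
tip px [319.04 266.81]
bar px [319.81 231.43]
```

View pics/w3c.png

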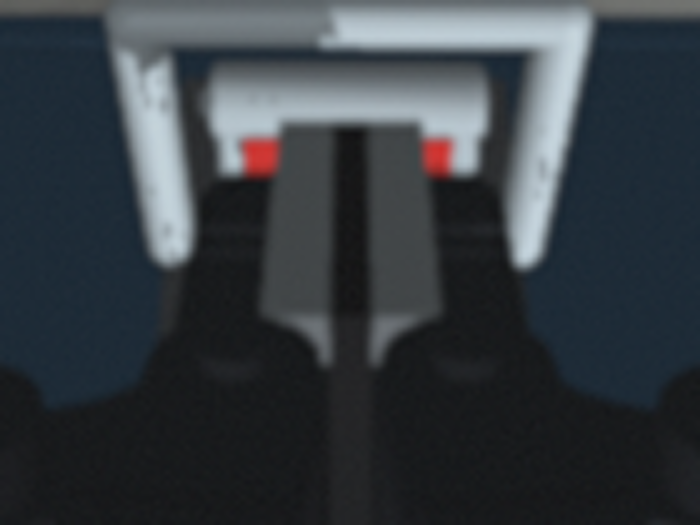

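The zoom shows closed fingertips over the lever with the bar still beyond it. The finger is about 22 mm deep along tool x, so the corner just missed the bar. I retry 5–6 mm deeper.

```bash
python3 -m crank '[[[-0.82,0.04,0.44,0,0,0,0],[0,0,0,0,0,0,0],[-0.13,0,-0.25,0,0,0,0],[-0.2,0,-0.21,0,0,0,0],[-0.2,0,-0.21,0,0,0,0],[-0.3,0,-0.13,0,0,0,0],[-0.31,0,-0.11,0,0,0,0],[0,0,0,0,0,0,0]]]'
cat >> h.py <<'E'
def loopscan(lam=1.63,es=np.arange(0,1.9,.1),name='w'):
    T=toolT();a=capture('wrist');cv2.imwrite(f'pics/{name}.png',a);g=a.min(2).astype(int)
    d=np.array([-np.sin(lam),-np.cos(lam)]);n=np.array([-np.cos(lam),np.sin(lam)]);H=np.array([-85,66])+14*(np.cos(.2094)*d-np.sin(.2094)*n)
    for e in es:
        b=H+52*np.array([-np.cos(e),np.sin(e)])
        o=[]
        for y in(-19,-16,16,19):
            p=proj('wrist',W(b[0],y,b[1]),T).round().astype(int);o.append(int(g[p[1],p[0]]) if 0<=p[1]<400 and 0<=p[0]<640 else -1)
        # leg midpoints
        m=H+35*np.array([-np.cos(e),np.sin(e)])
        q=[int(g[tuple(proj('wrist',W(m[0],y,m[1]),T).round().astype(int)[::-1])]) for y in(-22.5,22.5)]
        print(round(float(e),2),o,q,p)
E
python3 - <<'E'
from h import *
show();loopscan(name='w4')
E
```

```text
time_s: 10.85
eef_pos: [451.9, 255.5, 85.3]
ee_rot: [0.246, 0.066, 0.967, -0.017]
force: [0.3, 0.1, -0.8]
grip_width: 0.002
grip_force: 0.1
loc [-142.75   -0.54   85.33] tilt 28.6 head -0.135 j [ 0.41  0.35  1.98 -0.62  0.44 -0.51] F [ 0.3  0.1 -0.8]
0.0 [102, 107, 114, 113] [30, 32] [357 222]
0.1 [33, 34, 32, 32] [30, 30] [358 230]
0.2 [30, 46, 32, 31] [29, 32] [359 239]
0.3 [31, 47, 42, 30] [30, 32] [360 249]
0.4 [31, 46, 41, 31] [30, 31] [360 260]
0.5 [33, 46, 49, 31] [31, 30] [361 271]
0.6 [68, 57, 65, 68] [65, 34] [361 282]
0.7 [68, 25, 22, 67] [68, 68] [361 294]
0.8 [24, 26, 26, 23] [69, 66] [361 305]
0.9 [24, 24, 24, 24] [73, 97] [361 316]
1.0 [25, 26, 22, 23] [25, 25] [361 326]
1.1 [26, 24, 26, 25] [25, 23] [361 336]
1.2 [28, 27, 24, 32] [24, 26] [360 344]
1.3 [23, 23, 25, 26] [24, 23] [360 352]
1.4 [22, 23, 26, 23] [26, 24] [359 358]
1.5 [24, 26, 24, 23] [24, 25] [358 363]
1.6 [24, 22, 24, 25] [23, 25] [358 367]
1.7 [24, 24, 24, 24] [26, 25] [357 369]
1.8 [22, 22, 25, 23] [25, 23] [356 370]
```

```bash
python3 -m crank '[[[-0.32,0,-0.04,0,0,0,0],[-0.32,0,-0.04,0,0,0,0],[-0.3,0,0.07,0,0,0,0],[-0.3,0,0.07,0,0,0,0],[-0.19,0,0.08,0,0,0,0],[-0.19,0,0.08,0,0,0,0],[0,0,0,0,0,0,0],[0,0,0,0,0,0,0]]]'
python3 - <<'E'
from h import *
show();loopscan(name='w5',es=np.arange(1,1.9,.1))
b=capture('scene');c=capture('side');cv2.imwrite('pics/s5.png',b);cv2.imwrite('pics/d5.png',c)
E
```

```text
time_s: 11.7
eef_pos: [489.1, 250.1, 98.6]
ee_rot: [0.246, 0.065, 0.967, -0.017]
force: [0.3, -0.0, -0.1]
grip_width: 0.003
grip_force: 0.0
loc [-105.13   -1.04   98.64] tilt 28.5 head -0.137 j [ 0.37  0.38  1.9  -0.52  0.48 -0.65] F [ 0.3 -0.  -0.1]
1.0 [108, 67, 107, 117] [85, 34] [367 256]
1.1 [108, 89, 103, 124] [97, 37] [367 267]
1.2 [106, 34, 95, 112] [106, 47] [366 278]
1.3 [99, 34, 60, 108] [108, 98] [365 287]
1.4 [85, 27, 31, 108] [109, 118] [365 295]
1.5 [28, 29, 29, 75] [108, 122] [364 302]
1.6 [28, 29, 28, 28] [107, 120] [363 308]
1.7 [28, 28, 30, 30] [102, 112] [362 312]
1.8 [27, 29, 29, 28] [102, 108] [360 315]
```

```bash
python3 -m crank '[[[-0.06,0,0.03,0,0,0,0],[-0.06,0,0.03,0,0,0,0],[0,0,0,0,0,0,0],[0,0,0,0,0,0,0],[0.35,0,-0.19,0,0,0,0],[0.7,0,-0.38,0,0,0,0],[0.7,0,-0.38,0,0,0,0],[0,0,0,0,0,0,0]]]'
python3 - <<'E'
from h import *
show();loopscan(name='w6',es=np.append(np.arange(0,.5,.1),np.arange(1.3,1.9,.05)))
b=capture('scene');c=capture('side');cv2.imwrite('pics/s6.png',b);cv2.imwrite('pics/d6.png',c)
for P in [(-150,0,74),(-93.5,22,115),(-93.5,-22,115)]:print(proj('scene',W(*P)).round(),proj('side',W(*P)).round())
f=lambda i,w:cv2.resize(i,(w,300),interpolation=cv2.INTER_CUBIC)
a=cv2.imread('pics/w6.png')
cv2.imwrite('pics/m6.png',np.hstack([f(b[225:295,315:375],260),f(c[215:285,300:360],260),f(a[150:350,240:400],240)]))
E
```

```text
time_s: 12.65
eef_pos: [441.0, 256.7, 98.6]
ee_rot: [0.245, 0.065, 0.967, -0.017]
force: [-0.4, 0.4, -0.4]
grip_width: 0.003
grip_force: 0.0
loc [-153.75   -0.73   98.64] tilt 28.5 head -0.137 j [ 0.43  0.32  1.99 -0.59  0.48 -0.53] F [-0.4  0.4 -0.4]
0.0 [96, 101, 111, 114] [32, 30] [354 217]
0.1 [30, 31, 30, 30] [28, 29] [355 224]
0.2 [31, 32, 30, 31] [30, 31] [356 233]
0.3 [29, 50, 38, 31] [30, 31] [356 241]
0.4 [31, 46, 44, 31] [32, 30] [357 251]
1.3 [25, 24, 25, 26] [25, 23] [356 334]
1.35 [23, 26, 25, 25] [23, 23] [356 337]
1.4 [25, 25, 25, 25] [23, 26] [356 340]
1.45 [26, 26, 26, 22] [23, 24] [355 342]
1.5 [23, 24, 25, 24] [23, 24] [355 345]
1.55 [22, 23, 26, 24] [24, 23] [355 347]
1.6 [22, 25, 25, 25] [25, 24] [354 349]
1.65 [25, 24, 22, 25] [25, 23] [354 350]
1.7 [23, 24, 23, 25] [24, 23] [354 351]
1.75 [22, 25, 24, 24] [24, 25] [353 352]
1.8 [25, 23, 26, 24] [23, 25] [353 353]
1.85 [25, 23, 26, 24] [24, 24] [353 353]
[363. 261.] [356. 255.]
[341. 254.] [332. 243.]
[342. 243.] [336. 235.]
```

```bash
python3 -m crank '[[[0,0,0,0,-0.8,0,0],[0,0,0,0,0,0,0],[0.68,0,0.21,0,0,0,0],[0.31,0,0.59,0,0,0,0],[0.31,0,0.59,0,0,0,0],[-0.39,0,0.27,0,0,0,0],[0,0,0,0,0,0,0],[0,0,0,0,0,0,0]]]'
python3 - <<'E'
from h import *
show();plan((-147,-0.5,59.9),35)
E
```

```text
time_s: 13.6
eef_pos: [447.4, 253.6, 51.8]
ee_rot: [0.28, 0.067, 0.957, -0.023]
force: [-0.4, -0.2, -0.5]
grip_width: 0.001
grip_force: 0.0
loc [-146.99   -3.     51.85] tilt 32.7 head -0.152 j [ 0.44  0.42  2.04 -1.04  0.36 -0.06] F [-0.4 -0.2 -0.5]
shift(u,in present tool axes) [-0.17  0.1  -0.27] turn [-0.09 -0.29 -0.04]
```

```bash
python3 -m crank '[[[-0.17,0.1,-0.27,0,0,0,0],[-0.12,0,-0.14,0,0,0,0],[-0.13,0,-0.14,0,0,0,0],[-0.18,0,-0.14,0,0,0,0],[-0.18,0,-0.13,0,0,0,0],[-0.27,0,-0.13,0,0,0,0],[-0.25,0,-0.11,0,0,0,0],[0,0,0,0,0,0,0]]]'
python3 - <<'E'
from h import *
show()
a=capture('wrist');cv2.imwrite('pics/w7.png',a);T=toolT();np.save('T7',T)
m=(a[...,2].astype(int)>110)&(a[...,1]<90)&(a[...,0]<90);v,u=np.nonzero(m)
k=(u>250)&(u<390)&(v>100)&(v<330);print('red',k.sum(),u[k].mean() if k.any() else 0,v[k].mean() if k.any() else 0)
for l in (1.63,1.9,2.1,2.25):
    d=np.array([-np.sin(l),-np.cos(l)]);n=np.array([-np.cos(l),np.sin(l)]);P=np.array([-85,66])+35*d+5*n;print(l,proj('wrist',W(P[0],0,P[1]),T))
for nm in('scene','side'):
    b=capture(nm);cv2.imwrite(f'pics/{nm}7.png',b)
    m=(b[...,2].astype(int)>110)&(b[...,1]<90)&(b[...,0]<90);v,u=np.nonzero(m);k=(u>325)&(u<375)&(v>225)&(v<280);print(nm,k.sum(),u[k].mean() if k.any() else 0,v[k].mean() if k.any() else 0)
    for l in (1.63,1.9,2.1,2.25):
        d=np.array([-np.sin(l),-np.cos(l)]);n=np.array([-np.cos(l),np.sin(l)]);P=np.array([-85,66])+35*d+5*n;print(l,proj(nm,W(P[0],0,P[1])))
E
```

```text
time_s: 14.4
eef_pos: [459.6, 254.8, 92.5]
ee_rot: [0.28, 0.066, 0.957, -0.023]
force: [-11.1, -0.3, 9.3]
grip_width: -0.001
grip_force: 6.2
loc [-134.97   -0.25   92.46] tilt 32.7 head -0.151 j [ 0.43  0.35  1.99 -0.8   0.42 -0.33] F [-11.1  -0.3   9.3]
red 0 0 0
1.63 [320.08 250.07]
1.9 [320.05 267.27]
2.1 [320.06 280.52]
2.25 [320.09 290.18]
scene 40 347.9 255.1
1.63 [351.59 261.09]
1.9 [350.42 258.37]
2.1 [348.98 256.53]
2.25 [347.6  255.32]
side 17 339.88235294117646 247.47058823529412
1.63 [344.32 254.37]
1.9 [343.14 251.19]
2.1 [341.69 249.  ]
2.25 [340.31 247.52]
```

```bash
python3 -m crank '[[[0,0,-0.2,0,0,0,0],[0,0,-0.7,0,0,0,0],[0.3,0,-0.9,0,0,0,0],[0,0,0,0,0,0,0],[0,0,0,0,0,0,0],[0,0,0,0,0,0,0],[0,0,0,0,0,0,0],[0,0,0,0,0,0,0]]]'
python3 - <<'E'
from h import *
show();T=toolT();np.save('T8',T);a=capture('wrist');cv2.imwrite('pics/w8.png',a)
L=[]
for nm in('scene','side'):
    b=capture(nm);cv2.imwrite(f'pics/{nm}8.png',b);L.append(b)
    m=(b[...,2].astype(int)>110)&(b[...,1]<90)&(b[...,0]<90);v,u=np.nonzero(m);k=(u>325)&(u<375)&(v>225)&(v<280);print(nm,k.sum(),u[k].mean(),v[k].mean())
f=lambda i:cv2.resize(i,(390,290),interpolation=cv2.INTER_CUBIC)
p=proj('wrist',W(-95,0,95),T).astype(int);print(p)
x0,y0=p[0]-70,p[1]-52
top=np.hstack([f(L[0][225:270,315:375]),f(L[1][215:260,305:365])])
cv2.imwrite('pics/m8.png',np.vstack([top,np.hstack([f(a[y0:y0+104,x0:x0+140]),f(a[100:390,125:515])])]))
print(x0,y0)
E
```

```text
time_s: 15.35
eef_pos: [430.2, 259.0, 124.8]
ee_rot: [0.28, 0.066, 0.957, -0.023]
force: [-0.3, 0.3, 0.0]
grip_width: 0.001
grip_force: 0.0
loc [-164.71    0.14  124.82] tilt 32.6 head -0.152 j [ 0.47  0.25  2.02 -0.72  0.5  -0.39] F [-0.3  0.3  0. ]
scene 40 347.9 255.1
side 18 340.05555555555554 247.44444444444446
[320 278]
250 226
```

View pics/m8.png

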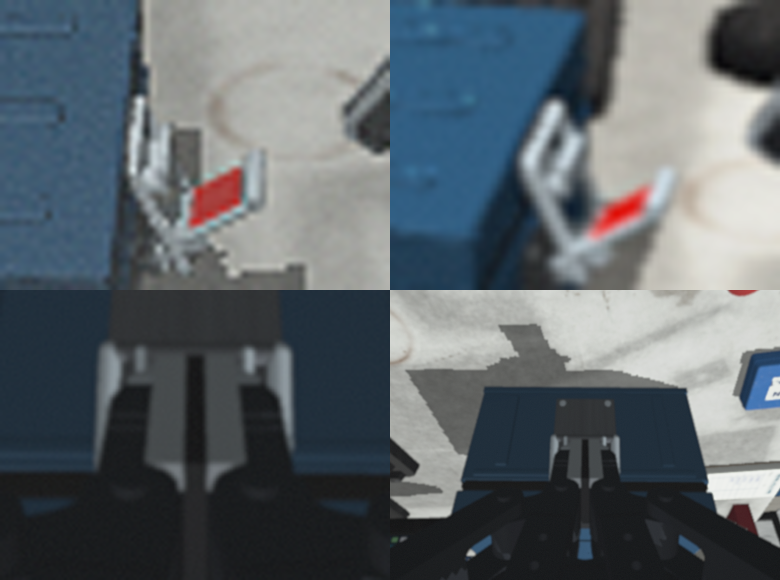

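The picture shows the lever raised to about 2.2 rad, with the loop's bar leaning on the lid's face behind the keeper lip in both fixed views, so it is hooked. Next I press the lever from above.

```bash
python3 -m crank '[[[-0.22,-0.02,-0.34,0,0,0,0],[-0.69,0,0.91,0,0,0,0],[-0.69,0,0.91,0,0,0,0],[0.25,0,0.38,0,0,0,0],[0.26,0,0.12,0,0,0,0],[0.26,0,0.12,0,0,0,0],[0.21,0,0.18,0,0,0,0],[0.21,0,0.18,0,0,0,0]]]'
python3 - <<'E'
from h import *
show()
for nm in('scene','side'):
    b=capture(nm);cv2.imwrite(f'pics/{nm}9.png',b)
    m=(b[...,2].astype(int)>110)&(b[...,1]<90)&(b[...,0]<90);v,u=np.nonzero(m);k=(u>325)&(u<375)&(v>225)&(v<290);print(nm,k.sum(),u[k].mean(),v[k].mean())
E
```

```text
time_s: 16.3
eef_pos: [471.5, 252.6, 79.0]
ee_rot: [0.281, 0.066, 0.957, -0.023]
force: [0.8, 0.5, 0.8]
grip_width: -0.002
grip_force: 0.7
loc [-122.94   -0.82   78.95] tilt 32.7 head -0.15 j [ 0.41  0.39  1.98 -0.84  0.4  -0.29] F [0.8 0.5 0.8]
scene 37 349.94594594594594 261.05405405405406
side 27 343.55555555555554 254.14814814814815
```

```bash
python3 -m crank '[[[0.15,0.02,0.24,0,0,0,0],[0.15,0,0.24,0,0,0,0],[0.07,0,0.28,0,0,0,0],[0.07,0,0.28,0,0,0,0],[0.21,0,0.3,0,0,0,0],[0.14,0,0.41,0,0,0,0],[0,0,0,0,0,0,0],[0,0,0,0,0,0,0]]]'
python3 - <<'E'
from h import *
show();plan((-108.9,0,22.5));plan((-98.5,0,19))
E
```

```text
time_s: 17.2
eef_pos: [478.3, 251.7, 31.8]
ee_rot: [0.28, 0.066, 0.957, -0.023]
force: [0.4, 0.8, 0.4]
grip_width: 0.001
grip_force: 0.0
loc [-116.03   -0.88   31.78] tilt 32.7 head -0.152 j [ 0.4   0.5   1.99 -1.09  0.33 -0.03] F [0.4 0.8 0.4]
shift(u,in present tool axes) [-0.04  0.04  0.47] turn [0. 0. 0.]
shift(u,in present tool axes) [-0.31  0.05  0.81] turn [0. 0. 0.]
```

Run:
```python
from h import *
for nm in('scene','side'):
    b=capture(nm);cv2.imwrite(f'pics/{nm}10.png',b)
    m=(b[...,2].astype(int)>100)&(b[...,1]<90)&(b[...,0]<90);v,u=np.nonzero(m);k=(u>315)&(u<375)&(v>225)&(v<300);print(nm,k.sum(),u[k].mean(),v[k].mean())
    for l in (0,.3,.6,.9,1.2,1.5):
        d=np.array([-np.sin(l),-np.cos(l)]);n=np.array([-np.cos(l),np.sin(l)]);P=np.array([-85,66])+35*d+5*n;print(l,proj(nm,W(P[0],0,P[1])))
T=toolT();a=capture('wrist');cv2.imwrite('pics/w10.png',a)
m=(a[...,2].astype(int)>100)&(a[...,1]<80)&(a[...,0]<80);v,u=np.nonzero(m);k=(u>250)&(u<390)&(v>100)&(v<360);print('red',k.sum(),u[k].mean() if k.any() else 0,v[k].mean() if k.any() else 0)
for l in (0,.3,.6,.9,1.2,1.5):
    d=np.array([-np.sin(l),-np.cos(l)]);n=np.array([-np.cos(l),np.sin(l)]);P=np.array([-85,66])+35*d+5*n;print(l,proj('wrist',W(P[0],0,P[1]),T))
```

```text
scene 26 346.34615384615387 270.1923076923077
0 [340.17 272.98]
0.3 [343.99 272.24]
0.6 [347.33 270.66]
0.9 [349.88 268.36]
1.2 [351.42 265.54]
1.5 [351.8  262.45]
side 23 338.82608695652175 263.30434782608694
0 [333.01 266.94]
0.3 [336.8  266.42]
0.6 [340.12 264.9 ]
0.9 [342.66 262.49]
1.2 [344.18 259.41]
1.5 [344.54 255.93]
red 0 0 0
0 [321.03 288.97]
0.3 [320.86 285.68]
0.6 [320.67 288.71]
0.9 [320.47 299.12]
1.2 [320.28 317.33]
1.5 [320.14 342.59]
```

Run:
```python
from h import *
for nm in('scene','side'):
    A=cv2.imread(f'pics/{nm}8.png');B=cv2.imread(f'pics/{nm}10.png')
    for P in [(-45,50,130),(-45,-10,130),(40,50,127)]:
        u,v=proj(nm,W(*P)).round().astype(int)
        g=lambda i:cv2.cvtColor(i,cv2.COLOR_BGR2GRAY)[v-9:v+10,u-14:u+15].astype(np.float32)
        print(nm,P,(u,v),cv2.phaseCorrelate(g(A),g(B),cv2.createHanningWindow((29,19),cv2.CV_32F)))
    print('dlid 5mm ->',proj(nm,W(-75,50,130)),proj(nm,W(-75,50,125)))
    for l,x,z in (('keeper shut',-82.1,104.3),('keeper open',-81.7,109.8),('lip',-88.6,112)):
        print(l,[proj(nm,W(x,y,z)).round(1) for y in(-22,0,22)])
for n in('scene8','scene10'):
    g=cv2.imread(f'pics/{n}.png').min(2)[238:276,330:352];print(n)
    for i,r in enumerate(g):print(238+i,' '.join(f'{x:3d}' for x in r))
```

```text
scene (-45, 50, 130) (np.int64(321), np.int64(255)) ((0.2873879095680252, -0.14065159647730852), 0.9056623840332031)
scene (-45, -10, 130) (np.int64(323), np.int64(240)) ((0.3585974968055261, 0.23737144611030914), 0.8940522789955139)
scene (40, 50, 127) (np.int64(287), np.int64(255)) ((-0.18740259344927956, -0.0971533055583027), 0.5807890272140503)
dlid 5mm -> [333.34 255.7 ] [333.35 257.29]
keeper shut [array([337.5, 245.9]), array([337.1, 251.2]), array([336.8, 256.7])]
keeper open [array([337.4, 244.3]), array([337. , 249.5]), array([336.6, 255. ])]
lip [array([340. , 243.7]), array([339.7, 248.9]), array([339.3, 254.4])]
side (-45, 50, 130) (np.int64(311), np.int64(241)) ((0.3237536986044205, -0.07175223231240757), 0.9947890408833822)
side (-45, -10, 130) (np.int64(317), np.int64(230)) ((-2.9213023437529415, 0.8600398610701898), 0.16672104994455975)
side (40, 50, 127) (np.int64(278), np.int64(239)) ((0.1736166015864935, 0.03068630884019541), 1.2659407063325245)
dlid 5mm -> [322.61 242.47] [322.63 244.27]
keeper shut [array([331.8, 238. ]), array([330. , 242.1]), array([328.1, 246
[... 6468 characters left out ...]
 131 125  87 122 130 122 114  43  59  58 117  84 132 123
269  65  67  48  49  59  55  80  98 106 131  85 121 125 133 120  37  46  51  98 107 124 102
270  60  64  54  55  52  56  74  99  85 129 121 105 122 149  72  42  54  60 109 126 128  72
271  67  53  45  57  53  55  65  97  89 130 123 110 122 120 141  83  46  61 140 123  65  54
272  57  62  52  50  53  58  91  96  96 148 142  82 129 145 124 138  58  57 117  98  38  52
273  59  63  50  57  55  60 102 100  95  91  98  91  90  96  81 133 115  43  92 119  51  38
274  55  56  49  50  58  55 100 102 102  90  95 103  94  95 100  90 133  73  41  74  90  95
275  53  68  51  58  49  57 114 105 104  98  96  97  97  96  94  97 103 146  81  87 190 129
```

```bash
python3 -m crank '[[[0,0.03,0,0,0.5,0,0],[-0.03,0,0.22,0,0,0,0],[-0.03,0,0.22,0,0,0,0],[-0.1,0,0.1,0,0,0,0],[-0.1,0,0.1,0,0,0,0],[-0.1,0,0.1,0,0,0,0],[0,0,0,0,0,0,0],[0,0,0,0,0,0,0]]]'
cat > red.py <<'E'
from h import *
show()
for nm in('scene','side'):
    b=capture(nm);cv2.imwrite(f'pics/{nm}_last.png',b)
    m=(b[...,2].astype(int)>100)&(b[...,1]<90)&(b[...,0]<90);v,u=np.nonzero(m);k=(u>315)&(u<375)&(v>225)&(v<300);print(nm,k.sum(),u[k].mean(),v[k].mean())
plan((-99.5,0,20),30)
E
python3 red.py
```

```text
time_s: 18.15
eef_pos: [495.5, 248.8, 20.0]
ee_rot: [0.257, 0.068, 0.964, -0.023]
force: [0.3, 0.4, -0.8]
grip_width: -0.001
grip_force: 0.0
loc [-98.68  -1.49  20.04] tilt 29.9 head -0.159 j [ 0.37  0.54  1.93 -0.9   0.33 -0.25] F [ 0.3  0.4 -0.8]
scene 3 340.6666666666667 268.3333333333333
side 14 333.35714285714283 263.7142857142857
shift(u,in present tool axes) [ 0.03  0.06 -0.01] turn [-0.1  -0.01 -0.04]
```

```bash
python3 -m crank '[[[-0.06,0,0.03,0,0,0,0],[-0.04,0,0.02,0,0,0,0],[-0.04,0,0.02,0,0,0,0],[0,0,0,0,0,0,0],[0,0,0,0,0,0,0],[0,0,0,0,0,0,0],[0,0,0,0,0,0,0],[0,0,0,0,0,0,0]]]'
python3 red.py
```

```text
time_s: 19.05
eef_pos: [497.5, 248.6, 19.9]
ee_rot: [0.256, 0.067, 0.964, -0.023]
force: [-16.3, 2.2, 9.4]
grip_width: 0.003
grip_force: 8.1
loc [-96.67  -1.47  19.89] tilt 29.8 head -0.16 j [ 0.37  0.54  1.93 -0.88  0.33 -0.26] F [-16.3   2.2   9.4]
scene 4 340.5 269.25
side 15 332.93333333333334 263.8666666666667
shift(u,in present tool axes) [ 0.1   0.06 -0.06] turn [-0.11 -0.03 -0.04]
```

```bash
python3 -m crank '[[[0.15,0,-0.1,0,0,0,0],[0.8,0,-0.5,0,0,0,0],[0.8,0,-0.5,0,0,0,0],[0.4,0,-0.9,0,0,0,0],[0.2,0,-1,0,0,0,0],[0,0,-1,0,0,0,0],[0,0,0,0,0,0,0],[0,0,0,0,0,0,0]]]'
python3 red.py
python3 - <<'E'
from h import *
for nm in('scene','side'):
    for l in (0,.2,.4):
        d=np.array([-np.sin(l),-np.cos(l)]);n=np.array([-np.cos(l),np.sin(l)]);P=np.array([-85,66])+35*d+5*n;print(nm,l,proj(nm,W(P[0],0,P[1])))
def gap(n):  # seam row on left side face, subpixel dark centroid
    g=cv2.imread(n)
    return [[int(x) for x in g[256:280,c].max(1)] for c in(318,)]
for n in('pics/scene8.png','pics/scene_last.png'):print(n,gap(n))
g=cv2.imread('pics/scene_last.png').min(2)[240:276,330:346]
for i,r in enumerate(g):print(240+i,' '.join(f'{x:3d}' for x in r))
T=toolT();a=capture('wrist');cv2.imwrite('pics/w12.png',a)
m=(a[...,2].astype(int)>100)&(a[...,1]<80)&(a[...,0]<80);v,u=np.nonzero(m);k=(u>250)&(u<390)&(v>60)&(v<380);print('wrist red',k.sum(),u[k].mean() if k.any() else 0,v[k].mean() if k.any() else 0,proj('wrist',W(-90,0,31),T))
E
```

```text
time_s: 19.95
eef_pos: [400.0, 263.3, 77.8]
ee_rot: [0.257, 0.068, 0.964, -0.023]
force: [0.3, -0.6, -0.0]
grip_width: -0.001
grip_force: 0.0
loc [-195.23    0.5    77.84] tilt 29.9 head -0.158 j [ 0.5   0.32  2.08 -0.8   0.44 -0.24] F [ 0.3 -0.6 -0. ]
scene 3 340.3333333333333 269.3333333333333
side 20 333.15 265.1
shift(u,in present tool axes) [-2.19  0.07  3.88] turn [-0.11 -0.02 -0.04]
scene 0 [340.17 272.98]
scene 0.2 [342.76 272.59]
scene 0.4 [345.17 271.8 ]
side 0 [333.01 266.94]
side 0.2 [335.58 266.71]
side 0.4 [337.98 266.02]
pics/scene8.png [[114, 118, 123, 103, 119, 116, 114, 114, 117, 117, 118, 112, 75, 83, 85, 87, 83, 80, 88, 72, 65, 69, 90, 106]]
pics/scene_last.png [[90, 117, 116, 125, 94, 115, 109, 118, 117, 115, 115, 115, 120, 97, 85, 84, 82, 84, 82, 84, 80, 142, 89, 110]]
240  66  70  62  70  65  47  47 102 159 146 149 152 150 147 147 150
241  68  67  73  66  61  49  47 102 157 152 152 154 149 151 149 154
242  69  69  56  68  66  68  46 104 154 154 155 149 151 147 150 156
243  70  70  65  62  61  74  39 100 158 149 150 154 150 152 147 150
244  67  65  61  66  60 10
[... 1481 characters left out ...]
  63  55  57  62  97  93  51  90  92  80  99  92 100 101
267  63  70  50  52  50  63  96  85  68 135  77  79 102 102 105 102
268  80  75  59  54  53  65  90  85  87 129  72  87 100  98  97  97
269  62  60  54  59  55  57  91  87  85 146  78  85 101 102  95  99
270  57  65  50  51  59  60  96  89  74  87  68  80  97 100  99  95
271  57  62  54  52  56  64  89  86  87  86  68  88  99  97  99  93
272  56  65  48  55  65  66  97  91  87  81  72  86 101  95  99  96
273  51  67  51  57  58  56  88  82  87  84  59  98  97 100  98 104
274  59  58  57  56  50  65  99 110 103  88  64 112  94 100  95  94
275  59  68  55  52  49  66 116 103  99  84  70 115  90  97  93  97
wrist red 0 0 0 [321.52 288.51]
```

```bash
python3 -c "
from rig import *
print(finish_job())"
```

```text
the job is handed in; nothing more can be done
None
```

The lid is shut, the loop is hooked behind the keeper and the lever is flat. After I let go, the camera measurements still showed the lid drawn down and the lever at its latched angle. I handed the job in at about 20 s and it returned no verdict; I didn't re-check the other counter items after the latch work.

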